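# Clear the tipped tin from the can chute

### The arm

A 6-joint arm with a two-finger parallel gripper is mounted at the origin on the work surface. World frame = base frame: x ahead of the robot, y to its left, z up, the work surface at z = 0. Lengths are in m, angles in rad, forces in N, time in s.
With the tool pointing down it reaches from about 0.425 to 0.95 m from the base axis. Payload 3.5 kg.
Tool frame: the origin (TCP) lies midway between the tips of the shut fingers; the grasp point (between the pads) lies 19 mm behind it; z points along the fingers, y is the line along which they close (so a half turn about z gives the same grasp; the last joint's range is limited). The gripper opens to 85 mm and grips with 20 to 120 N. Pads are 22 mm wide; open, the fingers measure 114 mm over their backs; the gripper's body (76 mm by 85 mm) begins 54 mm behind the grasp point. The pads swing forward as they close: fully open they stand 13 mm farther back than shut.
Start: joints at [0.984, 0.286, 1.577, -0, 1.279, -0.15], TCP at [0.286, 0.612, 0.231] pointing down, gripper open.
Joint ranges: [-2.77, 2.77], [-0.9, 2.22], [0.21, 2.48], [-1.53, 4.67], [0.24, 2.81], [-2.84, 2.84]. Speed limits (rad/s): [2.79, 2.79, 3.14, 3.14, 3.14, 3.14].

### API

Orientations are given as a unit quaternion [x, y, z, w].
In Python, from plant import get_state, read_camera, ctrl gives the robot as it stands.
- The arm moves only by the shell command python3 -m crank 'ROWS' [FORCE]. ROWS is JSON, a list of rows, each a list of 3 entries, a list of its own where there are three numbers: the shift along the tool's x, y, z in mm, then the turn about the tool's z in degrees, then the closure in counts, from 0 (fully open) to 255 (shut). In form: [[[tx, ty, tz], yaw, claw], ...]. A call has 1 to 10 rows; each row is the pose to reach, as a shift and turn from the pose commanded when the call began, along the tool's axes at that moment; what a row does not reach only later rows make up. A row lasts 1/10 s, in which the tool goes at most 50 mm and 8.59 degrees, less where a joint would pass 70% of its speed; a pose out of reach is approached as far as the arm can. A call with a gripper value outside its range is refused whole. The fingers move at their own pace and stop on an object; FORCE is the grip in N (left out, the last holds). Time passes only in rows, so rows that repeat a pose let the fingers close. It gives the time, the measured TCP pose, the force, the opening and the grip force at its end, in the units of the state.
- get_state(): the state, without advancing time (a new reading comes with each control period).
- read_camera(name): name is "scene" or "top" or "wrist"; returns a dict with "frame" (480x640x3 uint8, blue, green, red), "range_z" (480x640 float32, m along the optical axis (not along the pixel's ray), 0 where there is no reading), "vfov" (degrees; the focal length in pixels is half the picture's height over the tangent of half this angle, whatever the lens; pixels are square), "cx", "cy" (the principal point, pixels), "origin" and "orientation" of the camera in the world. Camera axes: x right, y down, z forward; pixel columns grow to the right and rows downward; lengths in m; the calibration is good to about 2 mm. A picture is of the moment at which its call begins.
- ctrl.sign_off(): hands the job in; it is judged then, once.
The state is a dict: "time": time; "qpos": joint angles; "dq": joint speeds; "joint_efforts": joint torques, N m; "eef_pos": TCP position; "tcp_rot": TCP orientation; "contact_force": force on the tool from outside, world axes, zero at the start; "wrist_torque": the same for the moment, N m; "opening": opening from 0.0 (shut) to 1.0 (fully open); "finger_force": force on a finger pad.
Only numpy, scipy, OpenCV 4.12 (cv2) and the standard library are available. Lean on these libraries where they do the work, as an engineer would, in place of code of your own. Each camera call takes 0.05 s, during which the arm holds its last target. There are 200 camera calls.

### The job

One of the two can chutes has jammed: a tin has tipped up on end, dropped between the runners and hooked its base rim under a cross-tie. Work its base free and ease it out along the way it leans, without forcing it against the chute, so that the two tins behind it roll down to the front stop, and stand it gently, lid up, in the shallow steel tray. Leave everything else where it is, and the tin already in the tray standing.

Things in the scene. Friction and masses are not known exactly. Their poses are not given: they have to be found in the camera images.
- tipped_mid (a point): Jammed tin, at its centre. Round steel tin, 52 mm diameter, 110 mm long, 0.11-0.22 kg, z along its axis to the lid; a seam 4 mm high at each end stands 2.5 mm proud. Tipped on end, it leans 34 deg from vertical, lid towards the front stop, base between the runners on the pan 12 mm below them. Fingers fit only at its left and right (chute y). It tends to pivot between the fingers.
- chute_tie (a point): Middle of the near edge of the flat cross-tie (2 mm thick, 4 mm below the runner tops) touching the jammed tin just above its base seam, on the front-stop side. The seam is hooked under it by about 2 mm: pulled straight, the tin snags. With its base rocked or eased some 2-4 mm up the lane (chute +x), it draws out along its own axis, clear after 90 mm.
- queue1_mid (a point): Centre of the first tin waiting behind the jammed one, lying across the lane and leaning lightly on its base; it rolls down by itself once the way is free. Same steel tin, 52 mm diameter (57 mm at its end seams), 110 mm long, 0.16 kg, z along its axis.
- queue2_mid (a point): Centre of the second waiting tin. Same steel tin, 52 mm diameter (57 mm at its end seams), 110 mm long, 0.16 kg, z along its axis.
- chute: Jammed chute, bare steel, fixed, 315 mm long, 130 mm wide. Origin at table height under the jammed tin's centre; z up, x level up the lane (the lane falls 8 deg to -x), y across. Front stop at x = -128, back at x = 187 mm; it faces away from the robot. Two runners (25 mm wide, 66 mm apart, tops 42 mm high at the front, 86 mm at the back) between side sheets 116 mm apart, 30 mm above the runners.
- chute_front (a point): Centre of a tin lying at the front stop (delivery place) of the jammed chute; the next rests 57 mm up the lane. Axes as the chute's.
- chute_wire1 (a point): Middle of the 6 mm hold-down wire across the lane, centre 65 mm off the runners, on which the jammed tin's front side rests. It spans 125 mm along chute y.
- chute_wire2 (a point): Middle of the like hold-down wire behind the jammed tin, about 7.5 mm clear of its rear side. Some 35 mm of the tin's length stands above the wires.
- chute_deck (a point): Middle of the front edge of the open wire loading deck, 130 mm wide, over the rear of the chute, 215 mm above the table; its side rails rise to 245 mm. It runs 150 mm back from here (chute +x). Nothing is above the lane in front of it but the hold-down wires.
- tray: Shallow steel tray, fixed, 300 mm (x) by 180 mm (y), 25 mm deep, walls and floor 3 mm; origin under its middle at table height, its floor at z = 3 mm.
- pulled_mid (a point): Centre of a tin already standing upright in the tray, in its +x half. Same tin, to be left standing.
- other1_mid (a point): Centre of the tin at the front stop of the second, unjammed chute (an identical chute, fixed, lying about 0.2 to 0.6 m beside the jammed one). Same tin, to be left.
- other2_mid (a point): Centre of the next tin in the unjammed chute, to be left.
- spare: The unjammed chute: same shape, frame and sizes as the jammed one.
- pitcher: Aluminium pitcher, 110 mm diameter, 165 mm tall, origin under its base, z up. Bystander on the left of the table.
- bowl: Steel bowl, 160 mm diameter, 70 mm tall, origin under its base. Bystander at the back left.
- shaker: Metal shaker, 68 mm diameter, 130 mm tall, origin under its base. Bystander on the right.
- turner: Spatula lying on the table near the robot, left. Bystander.
- spoon: Steel spoon lying on the table near the robot, right. Bystander.
Mind the look-alikes: they are no part of the job. What is shaped like the part that bears tipped_mid but orange is not meant.

How it is judged:
By the outcome, as a careful person would: the job done as asked, in the order asked, and still so for the second after the job is handed in, with the robot touching nothing.
It also fails if it takes over 67 s, if anything falls off the work surface, if the arm or the gripper's body presses on something with over 40 N, if the wrist force passes 120 N, or if a joint passes its speed limit or range.

## Working session

There is one attempt and no reset: what is moved stays moved. The work goes in short steps, Python scripts to look and compute and a shell command to move; the robot and the scene stay as the last step left them, time stands still between calls to the robot, and variables do not carry over. Pictures are saved under pics/ and viewed, at most 10 in all, crops included, and the job is handed in when it is done.

```bash
mkdir -p pics; ls; cat > h.py <<'E'
import numpy as np, cv2
from plant import get_state, read_camera, ctrl
from scipy.spatial.transform import Rotation as R
def cam(n, save=None):
    c=read_camera(n)
    if save: cv2.imwrite(save,c["frame"])
    z=c["range_z"]; f=240/np.tan(np.radians(c["vfov"]/2))
    v,u=np.mgrid[:480,:640]
    P=np.stack([(u-c["cx"])/f*z,(v-c["cy"])/f*z,z],-1)@R.from_quat(c["orientation"]).as_matrix().T+np.array(c["origin"])
    P[z==0]=np.nan
    return c,P
E
python3 - <<'E'
from h import *
for n in("scene","top"):
    c,P=cam(n,f"pics/{n}.png"); np.savez(f"{n}.npz",P=P,f=c["frame"]); print(n,c["vfov"],c["cx"],c["cy"],c["origin"],c["orientation"])
print(get_state())
E
```

```text
pics
scene 56.66046641733527 323.07899157091464 237.47365642558594 [1.08566527 0.87681662 1.169525  ] [ 0.30335515  0.86781008 -0.37064919 -0.13228942]
top 50.02775304964291 321.9207566698743 241.91650980283018 [0.17525809 0.0390205  1.58173332] [ 0.70920904 -0.69941395  0.06383993 -0.06137688]
{'time': 0.1, 'qpos': array([ 9.83957122e-01,  2.87096349e-01,  1.57803868e+00,  2.18328361e-05,
        1.27858794e+00, -1.49973919e-01]), 'dq': array([-1.83175630e-04,  1.91442839e-04, -2.43744068e-03, -3.78872903e-04,
       -2.22187812e-03,  5.49089817e-06]), 'joint_efforts': array([ 1.23206402e-03, -4.07301271e+01, -2.93699169e+01, -9.50407548e-05,
        3.41963445e-03, -9.19732429e-06]), 'eef_pos': array([0.28521373, 0.61112847, 0.23006827]), 'tcp_rot': array([ 2.16702734e-01,  9.76237057e-01, -9.89927765e-04, -3.93344885e-04]), 'contact_force': array([ 0.23482146, -0.18424002,  0.54432329]), 'wrist_torque': array([ 0.00511972, -0.00478724, -0.02109007]), 'finger_force': 0.0, 'opening': 0.9988622911434681}
```

View pics/scene.png

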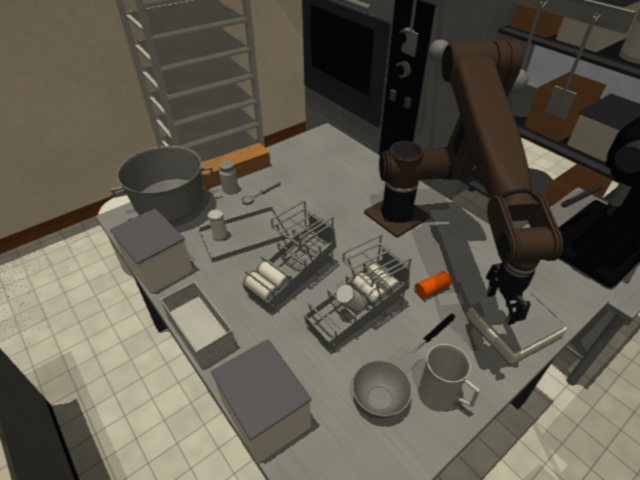

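View pics/top.png

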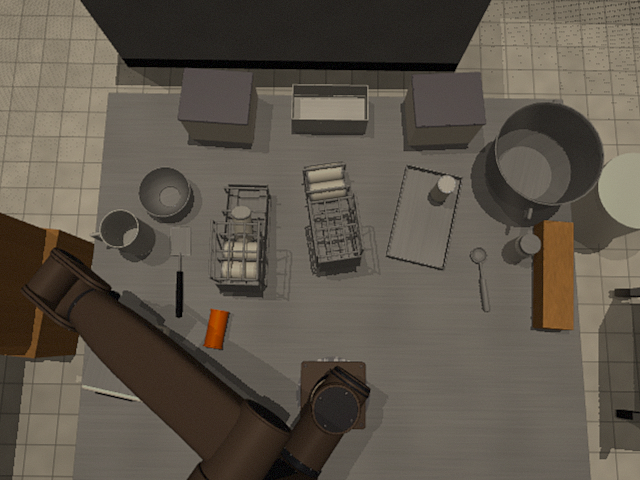

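Top view: the jammed tin's lid is at about (241,213), the queue at (238,247) and (237,268). The spare chute is at (330,215), the tray at (425,217), its standing tin at (444,190), and the orange decoy at (217,329).

```bash
python3 - <<'E'
from h import *
d=np.load("top.npz"); P=d["P"]; f=d["f"]
for n,(u,v) in dict(lid=(241,213),q1=(238,247),q2=(237,268),trayc=(418,225),pulled=(446,184),c1=(406,167),c2=(461,178),c3=(444,268),c4=(388,257),chFL=(228,187),chFR=(268,187),chBR=(264,294),chBL=(214,292),table=(290,330)).items():
    print(n,np.round(np.nanmedian(P[v-1:v+2,u-1:u+2].reshape(-1,3),0),4))
s=np.load("scene.npz")["P"]
print(np.round(s[297,347],4))
a=P[200:226,228:256].reshape(-1,3); a=a[a[:,2]>.12]
print(len(a),np.round(a.mean(0),4)); 
cv2.imwrite("pics/crop.png",cv2.resize(np.hstack([f[175:305,195:285]]),None,fx=4.6,fy=4.6,interpolation=cv2.INTER_CUBIC))
E
```

```text
lid [0.5093 0.2657 0.162 ]
q1 [0.418  0.2763 0.1251]
q2 [0.3566 0.2753 0.1317]
trayc [ 0.5154 -0.2649  0.006 ]
pulled [ 0.6173 -0.3291  0.115 ]
c1 [ 0.7036 -0.2273  0.011 ]
c2 [ 0.6681 -0.4     0.0195]
c3 [ 0.3816 -0.3436  0.0022]
c4 [ 0.4141 -0.1703  0.0008]
chFL [0.602  0.3178 0.1131]
chFR [0.6302 0.2059 0.0033]
chBR [ 0.294   0.2107 -0.0003]
chBL [0.2977 0.364  0.0013]
table [0.1862 0.1282 0.    ]
[0.5162 0.284  0.1493]
408 [0.5015 0.2655 0.1639]
```

View pics/crop.png

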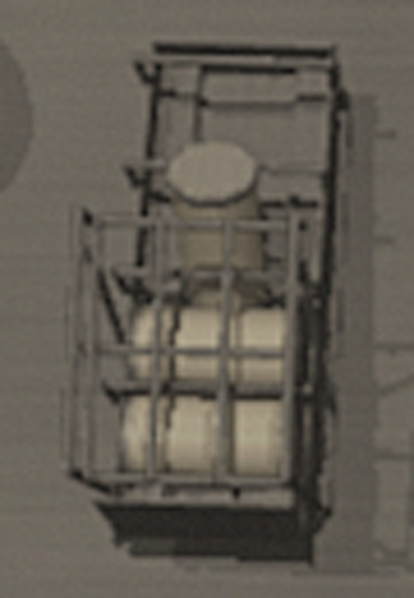

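```bash
python3 -m crank '[[[0,0,-50],0,0],[[0,0,-100],0,0],[[-40,-30,-130],-8,0],[[-80,-56,-140],-16,0],[[-120,-84,-140],-25,0],[[-160,-112,-140],-25,0],[[-200,-140,-140],-25,0],[[-240,-168,-140],-25,0],[[-285,-200,-140],-25,0],[[-327,-228,-140],-25,0]]'
python3 - <<'E'
from h import *
c,P=cam("wrist","pics/w1.png"); np.savez("w1.npz",P=P,f=c["frame"]); print(c["origin"],c["orientation"])
s=get_state(); print(s["eef_pos"],R.from_quat(s["tcp_rot"]).as_matrix().round(3),s["qpos"])
E
```

```text
time: 1.1
eef_pos: [0.4809, 0.2728, 0.3709]
tcp_rot: [0.0, 1.0, -0.0, -0.0]
contact_force: [0.1, 0.1, 0.2]
opening: 1.0
finger_force: 0.0
[0.39768294 0.27229223 0.51339145] [0.6979169  0.69740468 0.11495012 0.11543477]
[0.48465823 0.26680379 0.37054632] [[-1.     0.007  0.002]
 [ 0.007  1.    -0.006]
 [-0.002 -0.006 -1.   ]] [ 0.32269818 -0.05677306  1.70134967 -0.00629787  1.49715681 -1.24064115]
```

View pics/w1.png

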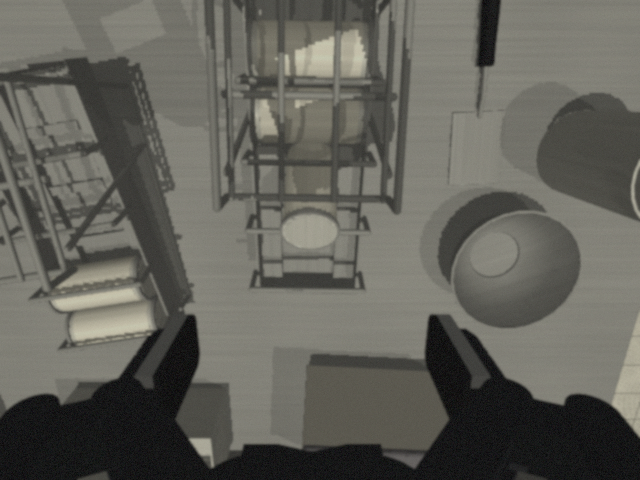

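```bash
python3 - <<'E'
from h import *
d=np.load("w1.npz"); P=d["P"]; f=d["f"]
S=P[185:300,200:420].reshape(-1,3); S=S[~np.isnan(S[:,0])]
# lid: plane-ish points
L=P[208:250,282:341].reshape(-1,3); L=L[L[:,2]>.135]
c=np.median(L,0); 
for _ in range(4):
    U,s,V=np.linalg.svd(L-L.mean(0),full_matrices=False); n=V[2]*np.sign(V[2][2]); L=L[abs((L-L.mean(0))@n)<.004]
print("lid",len(L),L.mean(0).round(4),n.round(3),np.degrees(np.arccos(n[2])),"ext",L.min(0).round(4),L.max(0).round(4))
def pts(name,r0,r1,c0,c1,z0,z1):
    A=P[r0:r1,c0:c1].reshape(-1,3);A=A[(A[:,2]>z0)&(A[:,2]<z1)]
    if len(A)<5: print(name,len(A));return
    k=np.polyfit(A[:,1],A[:,0],1); print(name,len(A),A.mean(0).round(4),"slope",k.round(4),"min",A.min(0).round(3),"max",A.max(0).round(3))
pts("deckfront",194,206,225,390,.2,.24)
pts("wire1L",210,240,240,275,.11,.16); pts("wire1R",210,240,345,375,.11,.16)
pts("wire1",210,240,240,375,.11,.134)
pts("wire2",145,170,240,375,.11,.16)
pts("stop",272,292,250,365,.04,.12)
pts("q1",95,145,255,365,.09,.14)
pts("q2",25,78,255,365,.1,.15)
# tin body side
for r,cc in ((229,311),(228,252),(228,365),(200,300),(157,265),(280,310),(205,355),(208,213),(208,400)): print(r,cc,P[r,cc].round(4))
# side sheets
for r in (250,265): print([ (cc,P[r,cc].round(3).tolist()) for cc in range(250,372,4) if P[r,cc][2]>.05])
E
```

```text
lid 1911 [0.5121 0.2699 0.1577] [ 0.541 -0.008  0.841] 32.75240989443005 ext [0.4897 0.2432 0.1389] [0.5383 0.2977 0.1717]
deckfront 1291 [0.4681 0.2702 0.2141] slope [0.012  0.4649] min [0.464 0.206 0.209] max [0.472 0.331 0.234]
wire1L 196 [0.5241 0.217  0.121 ] slope [0.0365 0.5162] min [0.521 0.202 0.111] max [0.527 0.233 0.125]
wire1R 154 [0.5256 0.3203 0.1209] slope [-0.0182  0.5314] min [0.522 0.306 0.11 ] max [0.53  0.332 0.125]
wire1 407 [0.5248 0.2638 0.1211] slope [0.015  0.5208] min [0.521 0.202 0.11 ] max [0.53  0.332 0.125]
wire2 957 [0.454  0.2666 0.1295] slope [0.018  0.4492] min [0.434 0.204 0.11 ] max [0.463 0.332 0.158]
stop 1958 [0.6072 0.266  0.071 ] slope [0.0153 0.6031] min [0.589 0.201 0.04 ] max [0.618 0.331 0.114]
q1 4165 [0.4163 0.2701 0.1216] slope [0.0152 0.4122] min [0.396 0.215 0.09 ] max [0.44  0.324 0.128]
q2 5059 [0.3564 0.2702 0.1299] slope [-0.0008  0.3566] min [0.334 0.22  0.119] max [0.378 0.32  0.142]
229 311 [0.5107 0.2713 0.1595]
228 252 [0.522  0.2102 0.1205]
228 365 [0.5244 0.328  0.1133]
200 300 [0.47   0.263  0.2132]
157 265 [0.457  0.2197 0.0631]
280 310 [0.6144 0.2696 0.0489]
205 355 [0.5139 0.3229 0.0565]
208 213 [0.4678 0.2038 0.246 ]
208 400 [0.4678 0.333  0.2463]
[(258, [0.564, 0.208, 0.073]), (358, [0.562, 0.326, 0.08])]
[(258, [0.582, 0.208, 0.078]), (354, [0.59, 0.324, 0.057]), (358, [0.581, 0.327, 0.078])]
```

Wrist view: lid at (311,229), wire1 around row 228, deck front edge on row 200, all aligned with the chute. The camera sits on the deck side, so I'll turn the tool half round. That keeps the camera over the front, clear of the deck.

```bash
python3 -m crank '[[[-10,2,0],8.5,0],[[-25,3.5,0],17,0],[[-25,3.5,0],25.5,0],[[-25,3.5,0],34,0],[[-25,3.5,0],42.5,0],[[-25,3.5,0],51,0],[[-25,3.5,0],59.5,0],[[-25,3.5,0],68,0],[[-25,3.5,0],76.5,0],[[-25,3.5,0],85,0]]' && python3 -m crank '[[[0,0,0],8.5,0],[[0,0,0],17,0],[[0,0,0],25.5,0],[[0,0,0],34,0],[[0,0,0],42.5,0],[[0,0,0],51,0],[[0,0,0],59.5,0],[[0,0,0],68,0],[[0,0,0],76.5,0],[[0,0,0],85,0]]' && python3 -m crank '[[[0,0,40],5.5,0],[[0,0,80],11,0],[[0,0,120],11,0],[[0,0,120],11,0],[[0,0,120],11,0]]'
cat > look.py <<'E'
from h import *
import sys
c,P=cam("wrist",sys.argv[1]); np.savez("w.npz",P=P,f=c["frame"]); print(c["origin"])
s=get_state(); print(s["time"],s["eef_pos"],R.from_quat(s["tcp_rot"]).as_matrix().round(3).tolist(),s["qpos"].round(2),s["contact_force"].round(1),s["wrist_torque"].round(2),s["opening"],s["finger_force"])
E
python3 look.py pics/w2.png
```

```text
time: 2.15
eef_pos: [0.5052, 0.2784, 0.3706]
tcp_rot: [0.678, 0.735, -0.001, -0.0]
contact_force: [0.3, 0.7, 0.4]
opening: 0.999
finger_force: 0.0
time: 3.15
eef_pos: [0.5052, 0.2784, 0.3706]
tcp_rot: [0.996, 0.084, -0.001, 0.0]
contact_force: [0.5, -0.4, 1.0]
opening: 1.002
finger_force: 0.0
time: 3.65
eef_pos: [0.5052, 0.2783, 0.2511]
tcp_rot: [1.0, -0.009, -0.001, 0.0]
contact_force: [0.3, -0.0, 1.1]
opening: 0.999
finger_force: 0.0
[0.58846426 0.27633819 0.39343277]
3.7 [0.50632284 0.2786319  0.25331117] [[1.0, -0.018, 0.002], [-0.018, -1.0, 0.001], [0.002, -0.001, -1.0]] [ 0.33  0.06  1.8  -0.    1.28  1.92] [-0.6  0.4  0.7] [-0.01 -0.05  0.  ] 1.0023011873169423 0.0
```

View pics/w2.png

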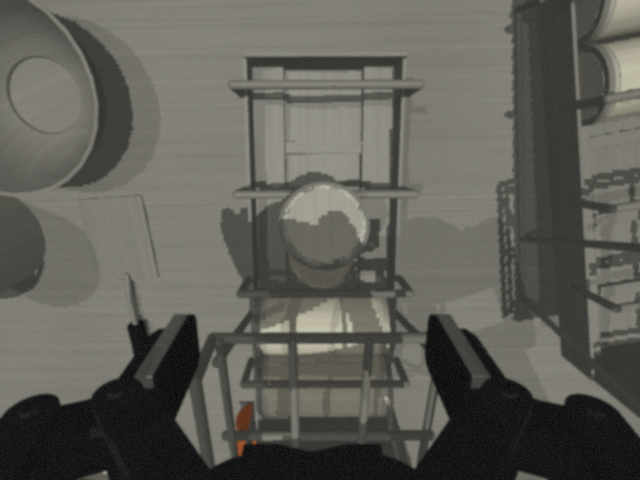

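```bash
cat > m.py <<'E'
from h import *
d=np.load("w.npz"); P=d["P"]
def q(name,r0,r1,c0,c1,z0,z1):
    A=P[r0:r1,c0:c1].reshape(-1,3);A=A[(A[:,2]>z0)&(A[:,2]<z1)]
    print(name,len(A),A.mean(0).round(4),"slope",np.polyfit(A[:,1],A[:,0],1).round(4),A.min(0).round(4),A.max(0).round(4))
L=P[175:275,270:380].reshape(-1,3); L=L[L[:,2]>.138]
for _ in range(5):
    m=L.mean(0);n=np.linalg.svd(L-m,full_matrices=False)[2][2]; n*=np.sign(n[2]); L=L[abs((L-m)@n)<.004]
print("lid",len(L),L.mean(0).round(4),n.round(3),np.degrees(np.arccos(n[2])),L.min(0).round(4),L.max(0).round(4))
q("wire1",180,205,230,420,.105,.14);q("wire2",270,305,235,415,.11,.14);q("deckf",328,350,215,428,.2,.225)
for i in range(3): print(get_state()["eef_pos"].round(4))
E
python3 m.py; python3 -m crank '[[[0,0,0],0,0],[[0,0,0],0,0]]'; python3 -c "
from h import *
print(get_state()['eef_pos'])"
```

```text
lid 6119 [0.5147 0.27   0.1561] [ 0.553 -0.008  0.833] 33.61104119473882 [0.4899 0.2417 0.1392] [0.5383 0.2985 0.1715]
wire1 1123 [0.5264 0.2672 0.1222] slope [0.0179 0.5216] [0.5216 0.203  0.105 ] [0.5382 0.3328 0.14  ]
wire2 2175 [0.4533 0.2691 0.1274] slope [0.023  0.4472] [0.4334 0.2043 0.11  ] [0.4763 0.3342 0.1399]
deckf 2589 [0.4699 0.274  0.2132] slope [0.0143 0.466 ] [0.4645 0.2181 0.2083] [0.4733 0.3296 0.2183]
[0.5063 0.2786 0.2533]
[0.5063 0.2786 0.2533]
[0.5063 0.2786 0.2533]
time: 3.9
eef_pos: [0.5067, 0.2787, 0.2542]
tcp_rot: [1.0, -0.009, 0.002, -0.001]
contact_force: [-0.5, 0.5, 0.4]
opening: 1.002
finger_force: 0.0
[0.5067154  0.27869    0.25423957]
```

```bash
python3 -m crank '[[[4.5,8.5,0],0,0],[[4.5,8.5,30],0,0],[[4.5,8.5,60],0,0],[[4.5,8.5,90],0,0],[[4.5,8.5,105],0,0],[[4.5,8.5,115],0,0],[[4.5,8.5,122],0,0],[[4.5,8.5,128],0,0],[[4.5,8.5,132],0,0],[[4.5,8.5,132],0,0]]'; python3 look.py pics/w3.png
```

```text
time: 4.9
eef_pos: [0.51, 0.2697, 0.1195]
tcp_rot: [1.0, -0.009, 0.0, -0.0]
contact_force: [0.2, 0.2, -0.8]
opening: 0.996
finger_force: 0.0
[0.59296825 0.26765025 0.2619306 ]
4.95 [0.51013522 0.26975873 0.11975722] [[1.0, -0.018, 0.001], [-0.018, -1.0, 0.0], [0.001, -0.0, -1.0]] [ 0.31  0.19  1.91 -0.    1.04  1.9 ] [-0.2 -0.5 -0.1] [-0.02  0.03  0.01] 0.9973865292850139 0.0
```

View pics/w3.png

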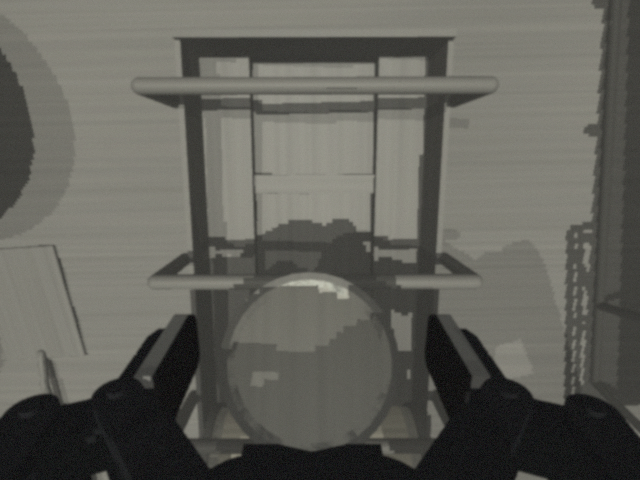

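Fingers straddle the lid evenly (lid centre at (311,360), finger mid at 313) and sit clear of wire1, with no contact force. I'll close now.

```bash
python3 -m crank '[[[0,0,0],0,60],[[0,0,0],0,80],[[0,0,0],0,100],[[0,0,0],0,120],[[0,0,0],0,140],[[0,0,0],0,160],[[0,0,0],0,160],[[0,0,0],0,160]]' 50; python3 -c "
from h import *
s=get_state();print(s['contact_force'],s['wrist_torque'],s['opening'],s['finger_force'])"
```

```text
time: 5.75
eef_pos: [0.5103, 0.2698, 0.1201]
tcp_rot: [1.0, -0.009, 0.001, -0.0]
contact_force: [-0.7, 0.5, 5.1]
opening: 0.636
finger_force: 52.0
[-0.72758688  0.54475008  5.05033047] [-0.10422563  0.11672572  0.03518725] 0.635940529779189 51.97791874408722
```

```bash
python3 -m crank '[[[0.5,0,0],0,160],[[1,0,0],0,160],[[1,0,0],0,160]]'; python3 -m crank '[[[0.5,0,0],0,160],[[1,0,0],0,160],[[1,0,0],0,160]]'; python3 look.py pics/w4.png; python3 - <<'E'
from h import *
d=np.load("w.npz");P=d["P"]
L=P[270:440,232:390].reshape(-1,3); L=L[L[:,2]>.138]
for _ in range(5):
    m=L.mean(0);n=np.linalg.svd(L-m,full_matrices=False)[2][2]; n*=np.sign(n[2]); L=L[abs((L-m)@n)<.004]
print(len(L),m,n,np.degrees(np.arccos(n[2])))
E
```

```text
time: 6.05
eef_pos: [0.5105, 0.2698, 0.12]
tcp_rot: [1.0, -0.009, -0.001, 0.0]
contact_force: [-3.2, 0.1, 7.3]
opening: 0.637
finger_force: 52.0
time: 6.35
eef_pos: [0.5106, 0.2698, 0.12]
tcp_rot: [1.0, -0.009, -0.002, 0.0]
contact_force: [-6.4, -0.3, 7.7]
opening: 0.636
finger_force: 52.1
[0.59410074 0.26778925 0.26211069]
6.4 [0.51055872 0.2697971  0.11999918] [[1.0, -0.018, -0.004], [-0.018, -1.0, -0.0], [-0.004, 0.0, -1.0]] [0.31 0.19 1.9  0.   1.05 1.9 ] [-6.1 -1.   7.9] [-0.2   0.86  0.01] 0.6359929296285775 52.10496425628662
23515 [0.51592593 0.2694116  0.15530971] [ 0.56457929 -0.01637621  0.82521636] 34.38956679978815
```

```bash
cat > tilt.py <<'E'
from h import *
c,P=cam("wrist")
s=get_state()
L=P[225:440,232:390].reshape(-1,3); L=L[L[:,2]>s["eef_pos"][2]+.018]
for _ in range(6):
    m=L.mean(0);n=np.linalg.svd(L-m,full_matrices=False)[2][2]; n*=np.sign(n[2]); L=L[abs((L-m)@n)<.004]
print("lid",len(L),m.round(4),n.round(3),np.degrees(np.arccos(n[2])).round(2)," eef",s["eef_pos"].round(4),"F",s["contact_force"].round(1),s["wrist_torque"].round(2),"op",s["opening"],s["time"])
E
python3 -m crank '[[[0,0,0],0,160],[[0,0,0],0,160],[[0,0,0],0,160]]' 20; python3 tilt.py;  python3 -m crank '[[[0.5,0,0],0,160],[[1,0,0],0,160],[[1,0,0],0,160]]'; python3 tilt.py
```

```text
time: 6.7
eef_pos: [0.5106, 0.2698, 0.12]
tcp_rot: [1.0, -0.009, -0.002, 0.0]
contact_force: [-6.1, 0.2, 8.5]
opening: 0.642
finger_force: 52.1
lid 23544 [0.5159 0.2694 0.1553] [ 0.565 -0.016  0.825] 34.41  eef [0.5106 0.2698 0.12  ] F [-6.  -0.4  9.2] [-0.2   0.84  0.04] op 0.6386256355062534 6.75
time: 7.05
eef_pos: [0.5107, 0.2698, 0.1199]
tcp_rot: [1.0, -0.009, -0.003, 0.0]
contact_force: [-8.2, -1.3, 10.4]
opening: 0.643
finger_force: 52.2
lid 23521 [0.5162 0.2694 0.1553] [ 0.571 -0.017  0.821] 34.81  eef [0.5108 0.2698 0.12  ] F [-9.2 -0.7 10.8] [-0.17  1.17  0.02] op 0.6371028704560735 7.1
```

```bash
python3 -m crank '[[[0,0,0],0,80],[[0,0,0],0,75],[[-1,0,0],0,75],[[-1,0,0],0,160],[[-1,0,0],0,160],[[-1,0,0],0,160],[[-1,0,0],0,160]]' 20; python3 tilt.py;  python3 -m crank '[[[1,0,0],0,160],[[2,0,0],0,160],[[2,0,0],0,160]]'; python3 tilt.py;
```

```text
time: 7.8
eef_pos: [0.5116, 0.2695, 0.1189]
tcp_rot: [1.0, -0.009, -0.0, 0.0]
contact_force: [-1.1, 0.3, -0.9]
opening: 0.653
finger_force: 21.4
lid 23021 [0.5163 0.2691 0.1553] [ 0.562 -0.02   0.827] 34.2  eef [0.5116 0.2695 0.1189] F [-1.5  1.  -1.3] [-0.04  0.15  0.01] op 0.6553005058810933 7.85
time: 8.15
eef_pos: [0.5123, 0.2695, 0.1188]
tcp_rot: [1.0, -0.009, -0.002, 0.0]
contact_force: [-5.9, -1.5, 0.6]
opening: 0.648
finger_force: 21.5
lid 22982 [0.5171 0.2691 0.1552] [ 0.576 -0.019  0.818] 35.16  eef [0.5123 0.2695 0.1188] F [-5.9  0.1  1.4] [-0.08  0.77  0.04] op 0.6556987806526918 8.2
```

```bash
python3 -m crank '[[[1,0,0],0,160],[[2,0,0],0,160],[[2,0,0],0,160]]'; python3 tilt.py;python3 -m crank '[[[1,0,0],0,160],[[1,0,0],0,160],[[1,0,0],0,160]]'; python3 tilt.py
```

```text
time: 8.5
eef_pos: [0.514, 0.2694, 0.1192]
tcp_rot: [1.0, -0.009, -0.003, 0.001]
contact_force: [-6.9, -0.6, 4.1]
opening: 0.653
finger_force: 21.5
lid 22924 [0.5188 0.2691 0.1556] [ 0.618 -0.02   0.786] 38.18  eef [0.5141 0.2695 0.1192] F [-6.2 -0.4  3.1] [-0.11  0.99  0.01] op 0.6544054248507113 8.55
time: 8.85
eef_pos: [0.5149, 0.2695, 0.1193]
tcp_rot: [1.0, -0.009, -0.003, 0.001]
contact_force: [-7.4, -0.2, 2.8]
opening: 0.651
finger_force: 21.5
lid 22813 [0.5195 0.2691 0.1556] [ 0.634 -0.021  0.773] 39.34  eef [0.5149 0.2695 0.1193] F [-7.4 -1.   4.8] [-0.15  1.09 -0.03] op 0.6506033332245337 8.9
```

```bash
python3 -m crank '[[[-1,0,0],0,160],[[0,0,-1.5],0,160],[[1,0,-3],0,160],[[2.2,0,-4.7],0,160],[[3.5,0,-6.3],0,160],[[5,0,-8],0,160],[[5,0,-8],0,160]]'; python3 tilt.py
```

```text
time: 9.6
eef_pos: [0.5224, 0.2695, 0.1278]
tcp_rot: [1.0, -0.009, 0.0, -0.0]
contact_force: [-3.2, 0.3, 0.3]
opening: 0.654
finger_force: 21.5
lid 22784 [0.5267 0.2691 0.1641] [ 0.644 -0.022  0.765] 40.13  eef [0.5223 0.2695 0.1278] F [-3.4 -0.6 -0. ] [-0.05  0.57 -0.04] op 0.6562142111847539 9.65
```

```bash
python3 -m crank '[[[1,0,-1.8],0,160],[[2.2,0,-3.6],0,160],[[3.4,0,-5.4],0,160],[[5,0,-7.2],0,160],[[6.4,0,-9],0,160],[[7.8,0,-10.8],0,160],[[9.2,0,-12.6],0,160],[[10.6,0,-14.4],0,160],[[12,0,-16],0,160],[[12,0,-16],0,160]]'; python3 tilt.py
```

```text
time: 10.65
eef_pos: [0.5346, 0.2692, 0.1439]
tcp_rot: [1.0, -0.009, 0.001, -0.0]
contact_force: [-1.2, 0.2, 0.0]
opening: 0.655
finger_force: 21.5
lid 22821 [0.5389 0.2689 0.1803] [ 0.63  -0.021  0.776] 39.11  eef [0.5345 0.2692 0.1439] F [-2.3  0.8 -0.2] [-0.03  0.29 -0.01] op 0.6472651820640533 10.7
```

```bash
python3 -m crank '[[[2.5,0,-3],0,160],[[5.5,0,-7],0,160],[[8.5,0,-11],0,160],[[11.5,0,-15],0,160],[[15,0,-19],0,160],[[18,0,-23],0,160],[[21.5,0,-27],0,160],[[25,0,-31],0,160],[[28,0,-35],0,160],[[28,0,-35],0,160]]'; python3 tilt.py; python3 -m crank '[[[3,0,-4],0,160],[[6,0,-8],0,160],[[9,0,-12],0,160],[[12.5,0,-17],0,160],[[16,0,-22],0,160],[[20,0,-28],0,160],[[24,0,-34],0,160],[[27,0,-42],0,160],[[28,0,-50],0,160],[[28,0,-50],0,160]]'; python3 look.py pics/w5.png; python3 tilt.py
```

```text
time: 11.7
eef_pos: [0.5629, 0.2688, 0.1794]
tcp_rot: [1.0, -0.009, 0.001, -0.0]
contact_force: [-1.0, -0.4, -0.0]
opening: 0.651
finger_force: 21.6
lid 22831 [0.5672 0.2684 0.2157] [ 0.63  -0.022  0.776] 39.06  eef [0.5626 0.2688 0.1791] F [-0.6 -0.6 -0.5] [-0.06  0.17 -0.02] op 0.6517560092560337 11.75
time: 12.75
eef_pos: [0.5909, 0.2684, 0.2305]
tcp_rot: [1.0, -0.009, 0.002, -0.0]
contact_force: [0.3, 0.7, -1.5]
opening: 0.657
finger_force: 23.4
[0.67342801 0.26625323 0.37322278]
12.8 [0.590381   0.26834905 0.2295133 ] [[1.0, -0.018, 0.002], [-0.018, -1.0, 0.001], [0.002, -0.001, -1.0]] [0.27 0.23 1.65 0.   1.26 1.86] [ 0.4  0.2 -2.2] [ 0.01 -0.06 -0.02] 0.6555580724685421 23.376293778419495
lid 22910 [0.5948 0.268  0.2658] [ 0.447 -0.02   0.894] 26.57  eef [0.5899 0.2683 0.2287] F [-0.4  0.1 -1.9] [-0.01 -0.04 -0.03] op 0.6466201223595872 12.85
```

View pics/w5.png

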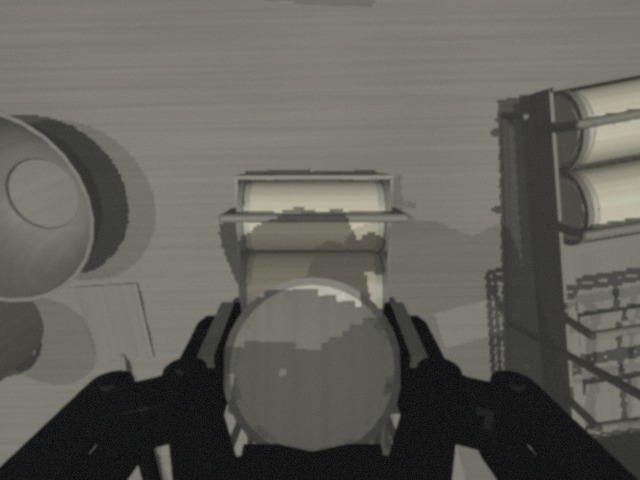

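Both queue tins have rolled to the front stop (rows 200 and 270). The jammed tin is free in the grip and swinging upright. Next I lift it and carry it to the tray.

```bash
python3 -m crank '[[[0,0,-10],0,160],[[0,0,-30],0,160],[[0,0,-55],0,160],[[0,0,-85],0,160],[[0,0,-115],0,160],[[0,0,-135],0,160],[[0,0,-140],0,160],[[-3,15,-140],0,160],[[-9,45,-140],0,160],[[-17,85,-140],0,160]]' && python3 -m crank '[[[-8,42,0],0,160],[[-16,84,0],0,160],[[-24,126,0],0,160],[[-32,168,0],0,160],[[-40,210,0],0,160],[[-48,252,0],0,160],[[-56,294,0],0,160],[[-64,336,0],0,160],[[-72,378,0],0,160],[[-79,410,0],0,160]]' && python3 -m crank '[[[-6,25,0],0,160],[[-10,40,0],0,160],[[-11,46,0],0,160],[[-11,47,0],0,160],[[-11,47,40],0,160],[[-11,47,75],0,160],[[-11,47,100],0,160],[[-11,47,120],0,160],[[-11,47,130],0,160],[[-11,47,130],0,160]]'; python3 look.py pics/w6.png; python3 tilt.py
```

```text
time: 13.85
eef_pos: [0.57, 0.1827, 0.3653]
tcp_rot: [1.0, -0.008, -0.002, 0.0]
contact_force: [1.0, -0.2, -1.6]
opening: 0.646
finger_force: 23.4
time: 14.85
eef_pos: [0.4827, -0.2272, 0.3657]
tcp_rot: [1.0, -0.01, -0.002, -0.001]
contact_force: [-0.2, 0.2, -1.9]
opening: 0.65
finger_force: 23.4
time: 15.85
eef_pos: [0.4728, -0.2702, 0.2366]
tcp_rot: [1.0, -0.008, -0.001, -0.001]
contact_force: [-0.6, 0.5, -1.8]
opening: 0.649
finger_force: 23.4
[ 0.55618125 -0.27254252  0.37887207]
15.9 [ 0.47341213 -0.27100353  0.23833748] [[1.0, -0.017, -0.0], [-0.017, -1.0, 0.001], [-0.0, -0.001, -1.0]] [-0.71 -0.    1.89  0.    1.26  0.88] [ 0.6 -0.3 -2.2] [ 0.   -0.04  0.02] 0.6488533414057615 23.35592955350876
lid 22910 [ 0.4779 -0.2714  0.2746] [ 0.456 -0.019  0.89 ] 27.16  eef [ 0.4738 -0.2716  0.2394] F [ 0.2 -0.1 -1.8] [ 0.03 -0.06 -0.01] op 0.6498297415659356 15.95
```

View pics/w6.png

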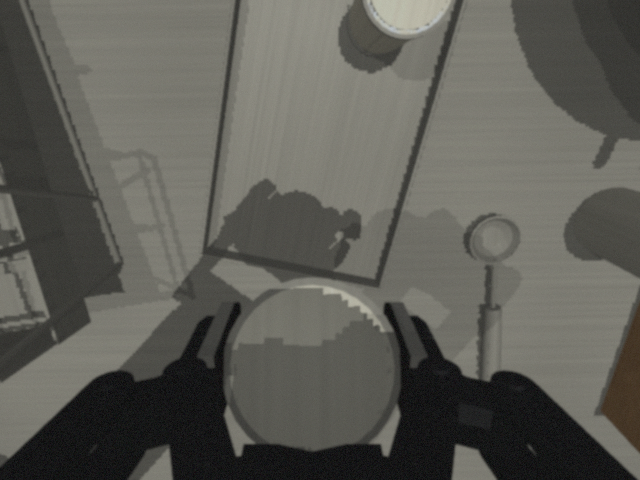

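Tin tilted about 27° in the grip, above the tray; the standing tin is at (405,10). I'll confirm the tray edge, then touch the base's front edge to the floor and swing the tin upright.

```bash
python3 - <<'E'
from h import *
P=np.load("w.npz")["P"]
for r,c in((250,207),(284,378),(100,233),(100,425),(150,300),(15,400),(20,405)): print(r,c,P[r,c].round(4))
E
python3 -m crank '[[[15,0,20],0,160],[[35,0,50],0,160],[[45,0,90],0,160],[[45,0,115],0,160],[[45,0,135],0,160],[[45,0,145],0,160],[[45,0,150],0,160],[[45,0,150],0,160]]'; python3 tilt.py
```

```text
250 207 [ 0.4176 -0.1664  0.0129]
284 378 [ 0.382  -0.3344  0.0213]
100 233 [ 0.5565 -0.2012  0.0015]
100 425 [ 0.5536 -0.3726  0.0034]
150 300 [ 0.5118 -0.2602  0.005 ]
15 400 [ 0.6022 -0.3249  0.1136]
20 405 [ 0.5993 -0.3277  0.1148]
time: 16.75
eef_pos: [0.5187, -0.273, 0.0892]
tcp_rot: [1.0, -0.009, 0.001, 0.0]
contact_force: [-0.7, 0.0, -1.7]
opening: 0.65
finger_force: 23.4
lid 22877 [ 0.5232 -0.2734  0.1255] [ 0.441 -0.018  0.897] 26.17  eef [ 0.519  -0.2732  0.0898] F [-0.6  0.5 -2.4] [-0.04 -0.1  -0.03] op 0.6557882918543569 16.8
```

```bash
python3 -m crank '[[[0,0,3],0,160],[[0,0,6],0,160],[[0,0,8],0,160],[[0,0,9.5],0,160],[[0,0,10.5],0,160],[[0,0,10.5],0,160]]'; python3 tilt.py;  python3 -m crank '[[[0,0,0.5],0,160],[[0,0,1],0,160],[[0,0,1.5],0,160],[[0,0,1.5],0,160]]'; python3 tilt.py
```

```text
time: 17.4
eef_pos: [0.5181, -0.2725, 0.0777]
tcp_rot: [1.0, -0.009, -0.0, -0.0]
contact_force: [0.4, -0.3, -1.9]
opening: 0.651
finger_force: 23.4
lid 22900 [ 0.5225 -0.2729  0.1139] [ 0.44  -0.019  0.898] 26.16  eef [ 0.5181 -0.2726  0.0778] F [-1.   0.3 -1.8] [-0.01 -0.02  0.  ] op 0.6516003425831535 17.45
time: 17.85
eef_pos: [0.5187, -0.2728, 0.077]
tcp_rot: [1.0, -0.009, 0.001, 0.0]
contact_force: [0.7, 1.2, 1.7]
opening: 0.655
finger_force: 23.4
lid 22922 [ 0.5231 -0.2732  0.1133] [ 0.445 -0.02   0.895] 26.46  eef [ 0.5187 -0.2728  0.077 ] F [0.5 1.  0.7] [ 0.15 -0.19  0.05] op 0.6527456912008958 17.9
```

```bash
python3 -m crank '[[[-2,0,0.5],0,160],[[-4,0,0.3],0,160],[[-7,0,-0.1],0,160],[[-10,0,-0.4],0,160],[[-13,0,-0.7],0,160],[[-16,0,-0.9],0,160],[[-18,0,-1],0,160],[[-18,0,-1],0,160]]'; python3 tilt.py
```

```text
time: 18.7
eef_pos: [0.5004, -0.2731, 0.0783]
tcp_rot: [1.0, -0.009, 0.001, 0.001]
contact_force: [-0.0, -0.5, 4.9]
opening: 0.652
finger_force: 23.5
lid 22577 [ 0.5051 -0.2734  0.1156] [ 0.291 -0.023  0.956] 17.0  eef [ 0.5005 -0.2731  0.0784] F [1.3 0.1 5.6] [ 0.03 -0.21  0.04] op 0.6492182408276146 18.75
```

Uprighting works. I'll continue the arc.

```bash
python3 -m crank '[[[-3,0,0],0,160],[[-6,0,0],0,160],[[-9,0,0.2],0,160],[[-12,0,0.5],0,160],[[-15,0,1],0,160],[[-18,0,1.5],0,160],[[-18,0,1.5],0,160]]'; python3 tilt.py
```

```text
time: 19.45
eef_pos: [0.4819, -0.2727, 0.0767]
tcp_rot: [1.0, -0.009, 0.0, 0.001]
contact_force: [-0.5, 0.8, 5.6]
opening: 0.656
finger_force: 23.6
lid 21808 [ 0.4867 -0.273   0.1152] [ 0.129 -0.02   0.991] 7.5  eef [ 0.482  -0.2727  0.0767] F [0.3 0.3 6.2] [ 0.04 -0.07 -0.  ] op 0.6498625674305174 19.5
```

```bash
python3 -m crank '[[[-3,0,0.5],0,160],[[-6,0,1],0,160],[[-9,0,1.7],0,160],[[-11.5,0,2.4],0,160],[[-13,0,2.8],0,160],[[-13,0,2.8],0,160]]'; python3 tilt.py
```

```text
time: 20.1
eef_pos: [0.4693, -0.2721, 0.074]
tcp_rot: [1.0, -0.009, 0.001, 0.001]
contact_force: [0.2, 1.0, 6.7]
opening: 0.651
finger_force: 23.8
lid 20413 [ 0.4734 -0.2725  0.1134] [ 0.015 -0.014  1.   ] 1.18  eef [ 0.4694 -0.2721  0.074 ] F [0.9 1.6 7.3] [ 0.18 -0.18  0.04] op 0.6521959598769578 20.15
```

```bash
python3 -m crank '[[[-0.5,0,-0.5],0,160],[[-0.5,0,-1],0,92],[[-0.5,0,-1],0,85],[[-0.5,0,-1],0,75],[[-0.5,0,-1],0,60],[[-0.5,0,-1],0,40],[[-0.5,0,-1],0,20],[[-0.5,0,-1],0,0],[[-0.5,0,-1],0,0],[[-0.5,0,-1],0,0]]' && python3 tilt.py && python3 -m crank '[[[0,0,-5],0,0],[[0,0,-15],0,0],[[0,0,-35],0,0],[[0,0,-70],0,0],[[0,0,-110],0,0],[[0,0,-150],0,0],[[0,0,-190],0,0],[[0,0,-220],0,0],[[0,0,-220],0,0],[[0,0,-220],0,0]]'; python3 -c "
from h import *
c,P=cam('wrist');t,_=cam('top')
cv2.imwrite('pics/fin.png',np.hstack([cv2.resize(c['frame'],(400,300)),cv2.resize(t['frame'][140:310,190:480],(400,300))]))"
```

```text
time: 21.15
eef_pos: [0.4687, -0.2717, 0.0741]
tcp_rot: [1.0, -0.009, 0.0, 0.0]
contact_force: [0.4, -0.1, -0.2]
opening: 0.999
finger_force: 0.0
lid 20595 [ 0.473  -0.2716  0.1131] [ 0.012 -0.001  1.   ] 0.7  eef [ 0.4687 -0.2717  0.0741] F [ 0.1 -0.5 -0.8] [ 0.04  0.   -0.03] op 0.9973507087658918 21.2
time: 22.2
eef_pos: [0.4688, -0.2718, 0.2954]
tcp_rot: [1.0, -0.009, 0.001, 0.001]
contact_force: [0.1, 0.4, -0.9]
opening: 0.999
finger_force: 0.0
```

View pics/fin.png

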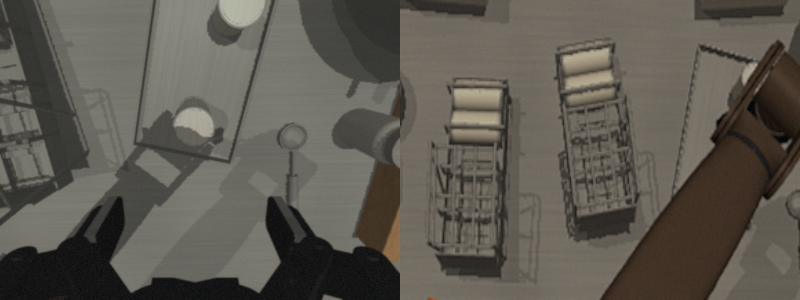

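The tin stands in the tray at (193,125) beside the other standing tin at (240,12). In the left chute both tins lie at the front stop, and the second chute looks unchanged.

```bash
python3 -c "
from plant import ctrl
print(ctrl.sign_off())"
```

```text
the job is handed in; nothing more can be done
None
```

The jammed tin is free and standing lid up in the tray, the two tins behind it have rolled to the front stop, the tin already in the tray is still standing, and the job was handed in at about 22 s.

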